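# Load the curing rack and set its heat

## Robot

A 6-joint arm with a two-finger parallel gripper is mounted at the origin on a cart in front of the work surface, level with it; the furniture and walls round the work are solid. World frame = base frame: x ahead of the robot, y to its left, z up, the work surface at z = 0. Lengths are in mm, angles in rad, forces in N, time in s.
With the tool pointing down it reaches from about 300 to 775 mm from the base axis. Payload 14.6 kg.
Tool frame: the origin (TCP) lies at the very end of the fingers, on their centre line; the grasp point (between the pads) lies 19 mm behind it; z points along the fingers, y is the line along which they close (so a half turn about z gives the same grasp; the last joint's range is limited). The gripper opens to 94 mm and grips with 3 to 60 N. Pads are 16 mm wide; open, the fingers measure 119 mm over their backs; the gripper's body (75 mm by 177 mm) begins 78 mm behind the grasp point.
Start: joints at [1.076, 0.3, 1.521, -0, 1.321, -0.067], TCP at [228.175, 500.425, 205.446] pointing down, gripper open.
Joint ranges: [-3.03, 3.03], [-0.79, 2.21], [0.23, 2.52], [-1.04, 4.18], [0, 3.07], [-2.55, 2.55]. Speed limits (rad/s): [2.22, 2.22, 2.57, 3.14, 3.14, 3.14].

## Interface

Orientations are given as [roll, pitch, yaw] about the fixed x, y, z axes, in that order (R = Rz(yaw) Ry(pitch) Rx(roll)).
In Python, from cell import manip, eyes, ticket gives the robot as it stands. The module is installed in compiled form; this text tells all that it offers.
- The arm moves only by the tool arm_command, never from a script. Its argument "plan" is a list of rows, each a list of 5 numbers: the opening, from -1 (shut) to 1 (fully open), then the shift along the tool's x, y, z in m, then the turn about the tool's z in rad. In form: [[jaw, dx, dy, dz, roll], ...]. A call has 1 to 20 rows; each row shifts and turns the commanded pose from where the row before left it, along the tool's axes as they then stand; what a row does not reach is not made up. A row lasts 1/8 s, in which the tool goes at most 62.5 mm and 10.7 degrees, less where a joint would pass 70% of its speed; a pose out of reach is approached as far as the arm can. A call is refused whole if a number of a shift passes 0.0625 or a number of a turn 0.188, either way. A call with a gripper value outside its range is refused whole. The fingers move at their own pace and stop on an object; "newtons" is the grip in N (left out, the last holds). Time passes only in rows, so rows that do not move let the fingers close. It gives the time, the measured TCP pose, the force, the opening and the grip force at its end, in the units of the state.
- manip.read_state(): the state, without advancing time (a new reading comes with each control period).
- eyes.camera(name): name is "side" or "top" or "wrist"; returns a dict with "img" (400x640x3 uint8, blue, green, red), "z_map" (400x640 float32, mm along the optical axis (not along the pixel's ray), 0 where there is no reading), "fx", "fy", "cx", "cy" (pixels), "dist" ([k1, k2, p1, p2, k3] as OpenCV has them; the pictures are not rectified), "eye" and "orientation" of the camera in the world. Camera axes: x right, y down, z forward; pixel columns grow to the right and rows downward; lengths in mm; the calibration is good to about 2 mm. A picture is of the moment at which its call begins.
- ticket.sign_off(): hands the job in; it is judged then, once.
The state is a dict: "clock": time; "joints": joint angles; "qd": joint speeds; "effort": joint torques, N m; "eef_pos": TCP position; "eef_rot": TCP orientation; "wrist_force": force on the tool from outside, world axes, zero at the start; "moment": the same for the moment, N m; "finger_gap": finger opening in mm; "finger_force": force on a finger pad.
Only numpy, scipy, OpenCV 4.12 (cv2) and the standard library are available. Lean on these libraries where they do the work, as an engineer would, in place of code of your own. Each camera call takes 0.05 s, during which the arm holds its last target. There are 200 camera calls.

## Task

Load the little curing rack with the wooden slicker blocks: first turn its heat knob fully anticlockwise, to the stop, so that it is off, and then lay every slicker block lengthwise on the open upper part of the sloping deck and let go, so that it slides down flat to the stop, one in each lane, in any lanes. When all are in, press the sprung keeper bar down until its catch holds it, and last turn the heat knob fully clockwise to the other stop. Leave the glue bottle and the small dark paint jar where they are.

Things in the scene. Friction and masses are not known exactly. Their poses are not given: they have to be found in the camera images.
- deck: slick metal deck of the curing rack, fixed, 202 mm wide, 200 long, sloping 25 degrees, low end towards the robot; a block let go slides down it. Origin: middle of the stop line at the low end, on the surface, 35 mm above the bench; x up the slope, y across, z off the surface. Stop wall at x = 0, 18 mm high; side walls at y = +-98 mm, 14 mm high. A block at the stop has origin at x = 45, z = 0
- lane_mid (a point): stop end of the middle lane (the deck's origin). Five lanes, centres at deck y = -76, -38, 0, 38, 76 mm, 33 mm clear width; the dividers between them are 5 mm thick and 10 mm high and run from the stop to deck x = 92 mm
- open_deck (a point): middle of the open upper part of the deck, on its surface, at deck x = 148, y = 0. From deck x = 92 to 200 mm there are no dividers, so the blocks are let go here in line with a lane
- keeper (a joint): keeper bar, a steel cross bar on two arms hinged at the deck's low end (axis at deck x = -4, z = 24 mm), raised 0.45 rad off the deck: 0 = sprung open, 0.45 = fully down, 3 mm over the blocks. It takes about 10 N at the pad; at the bottom a sprung catch at the left arm's end snaps over it and holds it at 0.43 to 0.45; let go short of that it springs back to 0
- keeper_pad (a point): middle of the upper face of the keeper's press pad (36 mm along the arm, 60 mm across, 8 mm thick), 74 mm from the hinge axis; when the keeper is down this point is at deck x = 70, y = 0, z = 28 mm
- heat_knob (a joint): heat knob: 0 = fully anticlockwise stop (off), 2.8 rad = fully clockwise stop (full heat), as seen from above; it stays where it is left (friction about 0.04 N m); the white ticks beside it mark its range
- heat_knob_grip (a point): point on the heat knob's upright axis at the height to grip, 87 mm above the bench. The knob's black grip is a bar 14 mm thick, 46 mm long, its top 7 mm above this point and its foot 23 mm below it. At knob 0 the bar lies along the heat box's x axis with its white mark towards the box's -x side; it turns clockwise from there as the reading grows
- heat_box: grey box 80 x 80 x 50 mm, fixed on the bench, that carries the heat knob on its top; origin at the centre of its underside
- stick0: hardwood edge-slicker block, a plain wooden bar 22 wide x 90 long x 16 high mm, 30 g, with a slot in one long face; origin at the centre of its underside, y along its length, z up; lies flat on the bench at the start. Three to five of these are present (the others are absent, reading None)
- stick1: hardwood edge-slicker block, a plain wooden bar 22 wide x 90 long x 16 high mm, 30 g, with a slot in one long face; origin at the centre of its underside, y along its length, z up; lies flat on the bench at the start. Three to five of these are present (the others are absent, reading None)
- stick2: hardwood edge-slicker block, a plain wooden bar 22 wide x 90 long x 16 high mm, 30 g, with a slot in one long face; origin at the centre of its underside, y along its length, z up; lies flat on the bench at the start. Three to five of these are present (the others are absent, reading None)
- stick3: hardwood edge-slicker block, a plain wooden bar 22 wide x 90 long x 16 high mm, 30 g, with a slot in one long face; origin at the centre of its underside, y along its length, z up; lies flat on the bench at the start. Three to five of these are present (the others are absent, reading None)
- stick4: hardwood edge-slicker block, a plain wooden bar 22 wide x 90 long x 16 high mm, 30 g, with a slot in one long face; origin at the centre of its underside, y along its length, z up; lies flat on the bench at the start. Three to five of these are present (the others are absent, reading None)
- glue_bottle: white glue bottle with red nozzle, 44 mm diameter, 133 high, standing; a bystander, leave alone; origin at the centre of its underside
- paint_jar: small dark brown edge-paint jar with a black lid, 39 mm diameter, 48 high, standing; a bystander, leave alone; origin at the centre of its underside

How it is judged:
By the outcome, as a careful person would: the job done as asked, in the order asked, and still so for the second after the job is handed in, with the robot touching nothing.
Of stick0, stick1, stick2, stick3, stick4 only 3 to 5 are there at a start; the rules pass over those that are not, and their reading is None.
At some moment in a run one of stick0, stick1, stick2, stick3, stick4 may be knocked a few centimetres aside while the robot is not near it.
Once in a run the grip may slacken for a moment while it holds something.
It also fails if it takes over 210 s, if anything falls off the work surface, if the arm or the gripper's body presses on something with over 40 N, if the wrist force passes 120 N, or if a joint passes its speed limit or range.

## Working session

There is one attempt and no reset: what is moved stays moved. The work goes in short steps, Python scripts to look and compute and a tool call to move; the robot and the scene stay as the last step left them, time stands still between calls to the robot, and variables do not carry over. Pictures are saved under pics/ and viewed, at most 14 in all, crops included, and the job is handed in when it is done.

Besides the shell and the picture viewer there is one more tool, called by a JSON object that holds its "op" and its "data". arm_command: Moves the arm, as the interface text tells. Its arguments: {"type":"object","properties":{"plan":{"type":"array"},"newtons":{"type":"number"}},"required":["plan"]}

```bash
mkdir -p pics; ls; python3 - <<'E'
from cell import manip, eyes
import cv2,numpy as np
s=manip.read_state();print(s)
for n in("top","side"):
    c=eyes.camera(n);cv2.imwrite(f"pics/{n}0.png",c["img"]);print(n,{k:v for k,v in c.items() if k not in("img","z_map")},(c["z_map"]>0).mean())
E
```

```text
pics
{'clock': 0.0, 'joints': array([ 1.07639250e+00,  3.00462567e-01,  1.52159868e+00, -1.51775442e-05,
        1.32073230e+00, -6.66053976e-02]), 'qd': array([-0.00038964,  0.00184418,  0.00060828, -0.00043321, -0.00087147,
        0.00141018]), 'effort': array([-6.97155301e-04, -5.31798899e+01, -3.52729225e+01,  7.08265649e-02,
        2.44396616e-02, -9.28133227e-05]), 'eef_pos': array([228.05386788, 500.18411065, 204.88357707]), 'eef_rot': array([-3.14039344e+00, -6.52588503e-05,  2.71379795e+00]), 'wrist_force': array([ 0.07731434, -0.34590905,  0.86014308]), 'moment': array([-0.00528244,  0.01514094,  0.00062202]), 'finger_force': 0.0, 'finger_gap': 93.94072771861882}
top {'fx': 372.15775572891533, 'fy': 372.15775572891533, 'cx': 317.0031502698364, 'cy': 202.20555999070228, 'dist': array([0.00978351, 0.        , 0.        , 0.        , 0.        ]), 'eye': array([ 392.52266933,  221.85510892, 1049.38689131]), 'orientation': array([-2.9834479 , -0.0189794 , -1.56097314])} 0.99603515625
side {'fx': 435.5784663875653, 'fy': 435.5784663875653, 'cx': 315.5734484580858, 'cy': 210.37613009248577, 'dist': array([-0.12000368,  0.        ,  0.        ,  0.        ,  0.        ]), 'eye': array([ 237.53446374, 1060.86587255,  500.84845509]), 'orientation': array([-1.98631201,  0.02132965, -2.82645984])} 0.9961953125
```

View pics/top0.png

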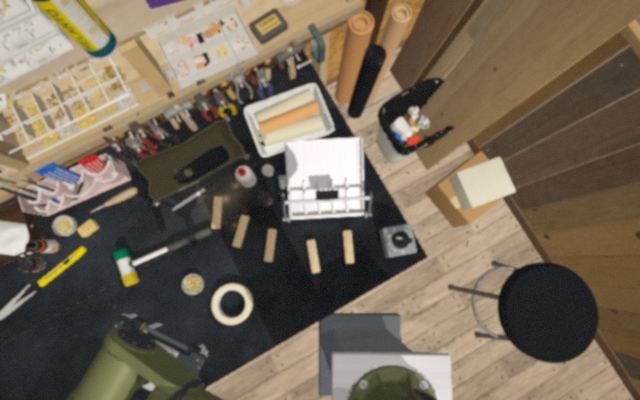

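View pics/side0.png

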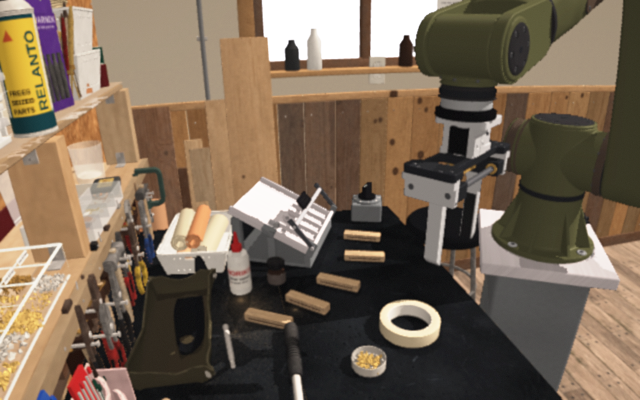

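The top view shows five blocks at (217,212), (240,231), (270,245), (313,256) and (348,247). The rack is at (325,180), the heat box and knob at (400,240), the bottle at (245,176) and the jar at (268,170).

```bash
cat > h.py <<'E'
from cell import manip, eyes
import cv2,numpy as np
from scipy.spatial.transform import Rotation as R
def cam(n):
    c=eyes.camera(n);c["K"]=np.array([[c["fx"],0,c["cx"]],[0,c["fy"],c["cy"]],[0,0,1]]);c["R"]=R.from_euler("xyz",c["orientation"]).as_matrix();return c
def dirs(c,px):
    u=cv2.undistortPoints(np.float64(px).reshape(-1,1,2),c["K"],c["dist"])[:,0]
    return np.c_[u,np.ones(len(u))]@c["R"].T
def plane(c,px,z):
    d=dirs(c,px);return c["eye"]+d*((z-c["eye"][2])/d[:,2])[:,None]
def cloud(c):
    h,w=c["z_map"].shape;g=np.stack(np.meshgrid(np.arange(w),np.arange(h)),-1).reshape(-1,2)
    return (c["eye"]+dirs(c,g)*c["z_map"].reshape(-1,1)).reshape(h,w,3)
def proj(c,P):
    rv=cv2.Rodrigues(c["R"].T)[0];return cv2.projectPoints(np.float64(P).reshape(-1,3),rv,-c["R"].T@c["eye"],c["K"],c["dist"])[0][:,0]
def sticks(c,box=(190,190,375,285)):
    x0,y0,x1,y1=box;hsv=cv2.cvtColor(c["img"],cv2.COLOR_BGR2HSV)
    m=cv2.inRange(hsv,(5,50,90),(25,200,255));k=np.zeros_like(m);k[y0:y1,x0:x1]=m[y0:y1,x0:x1]
    out=[]
    for q in cv2.findContours(k,0,cv2.CHAIN_APPROX_NONE)[0]:
        if cv2.contourArea(q)<120: continue
        p=plane(c,q[:,0],16)[:,:2].astype(np.float32);(cx,cy),(a,b),t=cv2.minAreaRect(p)
        if a<b: a,b,t=b,a,t-90
        if 70<a<125 and b<50: out.append([round(v,1) for v in(cx,cy,a,b,(t+90)%180-90)])
    return sorted(out,key=lambda s:s[1])
E
python3 - <<'E'
from h import *
c=cam("top");print(sticks(c))
P=cloud(c);x,y,z=P[...,0],P[...,1],P[...,2]
for p in[(217,212),(348,247),(300,280),(200,280)]:print(p,P[p[1],p[0]].round(1))
# box top, knob
def rect(m,zz,reg):
    k=np.zeros(m.shape,np.uint8);x0,y0,x1,y1=reg;k[y0:y1,x0:x1]=m[y0:y1,x0:x1]
    q=max(cv2.findContours(k,0,cv2.CHAIN_APPROX_NONE)[0],key=cv2.contourArea)
    return cv2.minAreaRect(plane(c,q[:,0],zz)[:,:2].astype(np.float32))
reg=(370,215,425,265)
print("box",rect(((z>40)&(z<110)).astype(np.uint8),50,reg));print("knob",rect(((z>80)&(z<110)).astype(np.uint8),94,reg))
# deck plane from open part
q=P[145:180,292:358].reshape(-1,3);q=q[(q[:,2]>30)];n=None
A=np.c_[q[:,:2],np.ones(len(q))];co=np.linalg.lstsq(A,q[:,2],rcond=None)[0]
r=q[:,2]-A@co;k=abs(r)<4;co=np.linalg.lstsq(A[k],q[k,2],rcond=None)[0];print("deck plane",co,np.degrees(np.arctan(np.hypot(*co[:2]))),np.arctan2(co[1],co[0]),k.mean())
im=cv2.resize(c["img"][120:280,190:430],None,fx=3.33,fy=3.33,interpolation=cv2.INTER_CUBIC);cv2.imwrite("pics/crop.png",im)
s=cam("side");cv2.imwrite("pics/crops.png",cv2.resize(s["img"][160:280,220:400],None,fx=4.4,fy=4.4,interpolation=cv2.INTER_CUBIC))
E
```

```text
[[436.1, 116.6, 94.5, 28.9, 5.2], [408.5, 213.1, 95.7, 28.8, 10.3], [437.3, 332.0, 93.3, 26.5, -5.6], [474.9, 414.8, 93.3, 27.6, -13.7], [528.2, 472.9, 100.0, 47.8, -2.0]]
(217, 212) [526.5 482.4  14.6]
(348, 247) [433.3 117.   16.2]
(300, 280) [341.9 248.5  -3.4]
(200, 280) [339.7 523.1  -2. ]
box ((451.9847412109375, -17.667774200439453), (79.28812408447266, 80.4072494506836), 10.72166633605957)
knob ((451.841064453125, -17.248130798339844), (46.6962776184082, 14.678921699523926), 79.32653045654297)
deck plane [-1.02735402e-01  4.09339989e-02  1.53703022e+02] 6.310698485494145 2.7624309416843276 0.06623376623376623
```

View pics/crop.png

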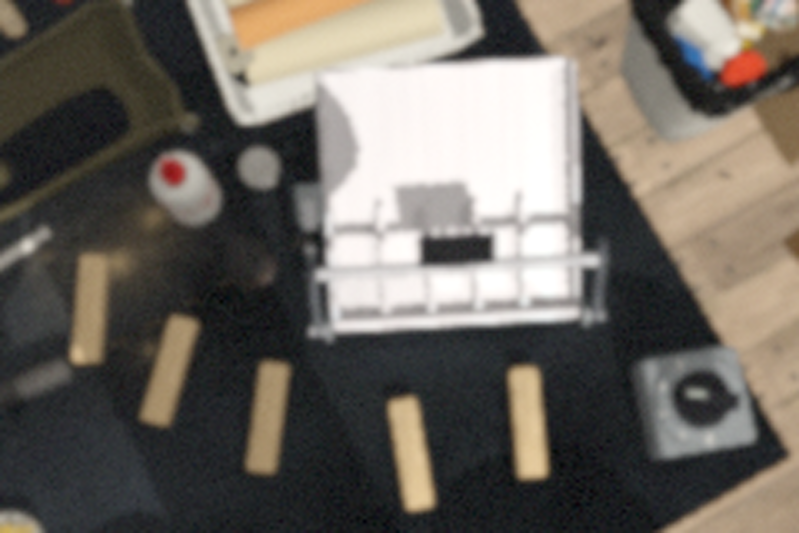

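View pics/crops.png

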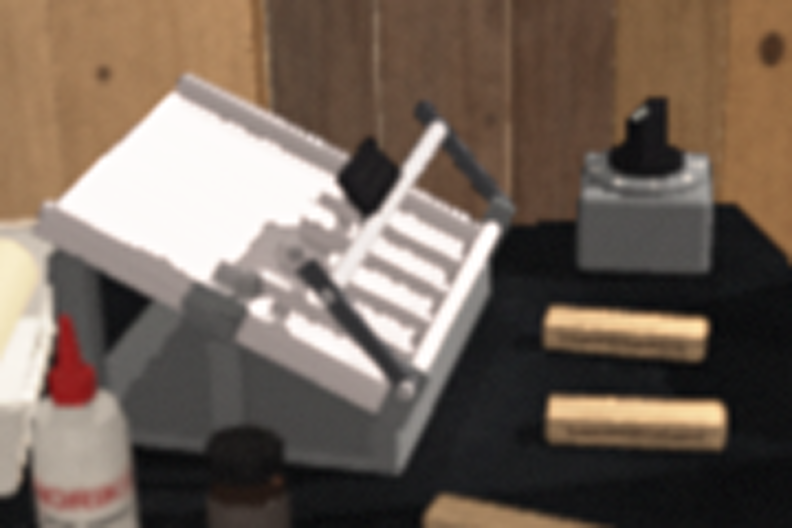

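The crops show the deck with the keeper raised, its black pad at crop (457,248). The catch post is on the left wall. The knob bar lies roughly across the box, with its white mark on the +y side. Next I'll measure the deck, the fifth block and the knob mark.

```bash
python3 - <<'E'
from h import *
c=cam("top");P=cloud(c);x,y,z=P[...,0],P[...,1],P[...,2]
print(P[140:222:6,322].round(0).tolist())
q=P[142:178,296:356].reshape(-1,3);q=q[(q[:,2]>70)&(q[:,2]<125)]
A=np.c_[q[:,:2],np.ones(len(q))];k=np.ones(len(q),bool)
for _ in range(8):
    co=np.linalg.lstsq(A[k],q[k,2],rcond=None)[0];r=abs(q[:,2]-A@co);k=r<max(2.5,np.median(r)*2)
print("deck",len(q),k.sum(),co,np.degrees(np.arctan(np.hypot(*co[:2]))),np.degrees(np.arctan2(co[1],co[0])))
m=((z>9)&(z<24)).astype(np.uint8);m[:190]=0;m[285:]=0;m[:,:190]=0;m[:,375:]=0
for t in cv2.findContours(m,0,cv2.CHAIN_APPROX_NONE)[0]:
    if cv2.contourArea(t)>100: print(np.round(cv2.minAreaRect(plane(c,t[:,0],16)[:,:2].astype(np.float32))[0],1),cv2.minAreaRect(plane(c,t[:,0],16)[:,:2].astype(np.float32))[1:])
im=cv2.resize(c["img"][215:265,375:425],(600,600),interpolation=cv2.INTER_CUBIC)
im2=cv2.resize(c["img"][130:225,275:380],(660,600),interpolation=cv2.INTER_CUBIC)
cv2.imwrite("pics/knob.png",im);cv2.imwrite("pics/deck.png",im2)
g=cv2.cvtColor(c["img"],cv2.COLOR_BGR2GRAY)
print(g[150,270:385].tolist());print(g[170,270:385].tolist());print(g[128:150,310].tolist(),g[128:150,345].tolist())
E
```

```text
[[705.0, 194.0, 119.0], [691.0, 194.0, 112.0], [677.0, 194.0, 105.0], [663.0, 193.0, 98.0], [649.0, 193.0, 90.0], [633.0, 193.0, 86.0], [618.0, 192.0, 80.0], [604.0, 192.0, 71.0], [589.0, 192.0, 63.0], [562.0, 193.0, 123.0], [549.0, 193.0, 107.0], [543.0, 191.0, 46.0], [527.0, 190.0, 35.0], [515.0, 189.0, -0.0]]
deck 2145 1777 [ 4.59137105e-01  2.88811940e-02 -2.12147658e+02] 24.704537764109936 3.5993456753473967
[408.  212.3] ((89.02359771728516, 22.145999908447266), 10.306082725524902)
[434.  115.7] ((88.52555084228516, 22.377307891845703), 4.931948661804199)
[436.3 333.5] ((22.67617416381836, 89.35035705566406), 84.0208740234375)
[463.4 526.5] ((23.861637115478516, 63.388763427734375), 27.836441040039062)
[474.2 416.3] ((22.46820831298828, 88.56468200683594), 76.54818725585938)
[525.2 484.1] ((23.204113006591797, 87.67174530029297), 88.40369415283203)
[227, 227, 225, 223, 220, 219, 215, 208, 204, 206, 202, 195, 192, 182, 161, 148, 156, 168, 171, 176, 187, 209, 229, 241, 245, 246, 247, 248, 248, 249, 249, 249, 248, 248, 247, 247, 248, 248, 248, 248, 248, 247, 248, 249, 250, 250, 24
[... 408 characters left out ...]
68, 110, 146, 159, 165, 166, 169, 168, 168, 172, 186, 208, 231, 244, 248, 249, 249, 248, 248, 249, 249, 250, 249, 250, 250, 251, 250, 250, 251, 251, 252, 252, 250, 250, 251, 251, 251, 251, 252, 252, 252, 251, 251, 251, 251, 251, 252, 253, 252, 253, 253, 253, 253, 253, 253, 252, 253, 253, 254, 254, 253, 253, 255, 255, 255, 255, 255, 255, 255, 255, 253, 250, 246, 238, 216, 185, 190, 205, 192, 136, 60, 40, 36, 37, 34, 37, 31, 35, 35, 57, 98, 141, 166, 173, 174, 170, 173, 173, 175, 176]
[218, 215, 210, 205, 204, 210, 218, 223, 223, 220, 214, 208, 218, 237, 246, 248, 248, 248, 248, 248, 248, 248] [36, 36, 24, 29, 22, 32, 32, 33, 67, 138, 205, 239, 251, 251, 251, 252, 252, 251, 251, 252, 252, 252]
```

View pics/deck.png

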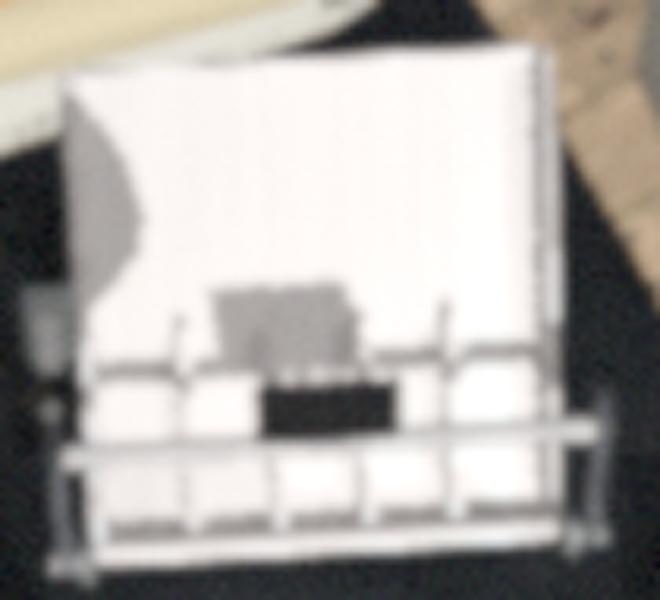

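View pics/knob.png

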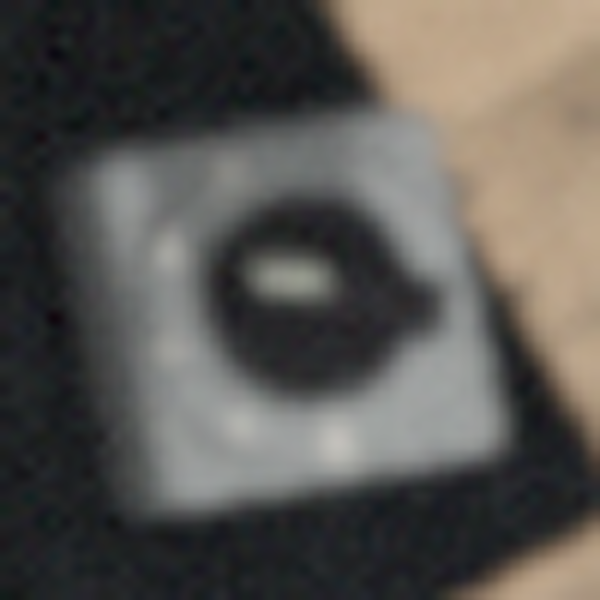

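The knob ticks run from (335,445) at the bottom round the left to (230,165) at the top, with the mark at left (290,275). That agrees with a reading near 1.94. The deck's upper corners are at crop (63,75) and (553,45).

```bash
python3 - <<'E'
from h import *
c=cam("top")
f=lambda u,v:(275+u/(660/105)-.4,130+v/(600/95)-.4)
a=25*np.pi/180;zz=lambda x,z:35+x*np.sin(a)+z*np.cos(a)
T=plane(c,[f(63,75),f(553,45)],zz(200,14))
print("top corners",T.round(1),np.linalg.norm(T[0]-T[1]),np.degrees(np.arctan2(-(T[0]-T[1])[0],(T[0]-T[1])[1])))
# divider feet at stop: positions at stop-wall junction
D=plane(c,[f(190,522),f(275,515),f(366,512),f(453,506)],zz(4,10));print("div low",D.round(1))
D2=plane(c,[f(180,318),f(444,305)],zz(92,10));print("div up 1,4",D2.round(1))
B=plane(c,[f(62,458),f(600,428)],118);print("bar",B.round(1),np.degrees(np.arctan2(-(B[0]-B[1])[0],(B[0]-B[1])[1])))
pad=plane(c,[f(265,385),f(395,380),f(395,435),f(262,435)],118);print(pad.round(1))
P=cloud(c);q=P[188:200,316:338].reshape(-1,3);q=q[q[:,2]>95];print("pad depth",q.mean(0),q.min(0),q.max(0))
# wall tops from depth: residual above deck plane
for r in(150,160,170): print(r,P[r,280:372:1][:,2].round(0).astype(int).tolist())
E
```

```text
top corners [[695.2 290.2 132.2]
 [711.1  90.3 132.2]] 200.60439254861896 4.5495075252121175
div low [[524.7 237.2  45.8]
 [528.2 200.5  45.8]
 [530.  161.   45.8]
 [533.1 123.3  45.8]]
div up 1,4 [[606.2 242.1  82.9]
 [613.3 130.5  82.9]]
bar [[540.4 288.  118. ]
 [555.5  70.6 118. ]] 3.9597060332095535
[[571.3 206.6 118. ]
 [574.1 153.8 118. ]
 [551.5 153.8 118. ]
 [550.8 207.6 118. ]]
pad depth [560.00379335 181.21223953 123.18614309] [392.52266933 154.2825788  105.21056064] [ 572.48524558  221.85510892 1049.38689131]
150 [59, 57, 53, 18, 102, 122, 120, 109, 110, 109, 108, 110, 109, 107, 107, 104, 106, 107, 107, 106, 108, 108, 107, 109, 109, 107, 108, 106, 107, 111, 109, 106, 106, 105, 108, 107, 105, 106, 106, 105, 108, 104, 107, 108, 106, 110, 106, 107, 105, 108, 108, 106, 108, 105, 106, 108, 106, 110, 106, 106, 107, 105, 106, 109, 108, 105, 104, 104, 107, 104, 105, 105, 107, 107, 103, 104, 106, 103, 104, 104, 103, 109, 118, 119, -739, -741, -744, -748, -741, -745, -730, -736]
160 [-3, 0, -1, -4, -2, 111, 108, 104, 97, 94, 95, 98, 96, 98, 93, 95, 94, 97, 98, 97, 97, 98, 97, 95, 99, 95, 96, 96, 96, 96, 96, 98, 97, 94, 96, 96, 99, 94, 96, 95, 96, 93, 93, 98, 96, 97, 92, 96, 93, 95, 94, 93, 95, 91, 94, 94, 95, 95, 96, 93, 94, 95, 94, 92, 97, 92, 93, 95, 93, 92, 95, 92, 94, 92, 96, 91, 93, 95, 96, 92, 93, 97, 107, 105, -4, -5, 1, 3, -3, -1, 1, -741]
170 [-2, -3, 0, 0, -4, -2, 100, 102, 85, 86, 85, 88, 83, 86, 86, 85, 89, 87, 87, 88, 84, 87, 80, 87, 85, 85, 83, 85, 84, 85, 84, 88, 85, 83, 83, 88, 86, 85, 86, 85, 83, 84, 84, 82, 85, 81, 84, 83, 83, 86, 85, 83, 85, 82, 85, 84, 81, 80, 83, 82, 81, 82, 84, 81, 84, 85, 83, 81, 84, 83, 85, 83, 81, 84, 81, 82, 83, 80, 80, 79, 83, 86, 95, 96, -4, -3, -2, -3, 1, 0, -1, -3]
```

{"op": "arm_command", "data": {"plan": [[1,0,0,0,0.143],[1,0,0,0,0.143],[1,0,0,0,0.143],[1,0,0,0,0.143],[1,0,0,0,0.143],[1,0,0,0,0.143],[1,0,0,0,0.143],[1,0,0,0,0.143]], "newtons": 20}}

```text
clock: 1.3
eef_pos: [228.2, 500.4, 205.4]
eef_rot: [-3.142, 0.0, 1.565]
wrist_force: [-0.4, -0.3, 0.9]
finger_gap: 93.9
finger_force: 0.0
```

{"op": "arm_command", "data": {"plan": [[1,-0.03,0.01,0,0],[1,-0.043,0.02,0,0],[1,-0.043,0.02,0,0],[1,-0.043,0.02,0,0],[1,-0.043,0.02,0,0],[1,-0.043,0.02,0,0],[1,-0.043,0.02,0,0],[1,-0.043,0.02,0,0],[1,-0.043,0.02,0,0],[1,-0.043,0.02,0,0],[1,-0.043,0.02,0,0],[1,-0.037,0.014,0,0],[1,-0.02,0,0,0],[1,0,0,0,0.093],[1,0,0,0,0.093],[1,0,0,0,0]]}}

```text
clock: 3.3
eef_pos: [451.6, -16.8, 205.5]
eef_rot: [3.142, -0.0, 1.384]
wrist_force: [0.9, -0.9, -0.4]
finger_gap: 94.2
finger_force: 0.0
```

{"op": "arm_command", "data": {"plan": [[1,0,0,0.04,0],[1,0,0,0.04,0],[1,0,0,0.03,0],[1,0,0,0.02,0],[1,0,0,0.0065,0],[-1,0,0,0,0],[-1,0,0,0,0],[-1,0,0,0,0],[-1,0,0,0,0],[-1,0,0,0,0],[-1,0,0,0,0],[-1,0,0,0,0],[-1,0,0,0,0]], "newtons": 25}}

```text
clock: 4.92
eef_pos: [451.8, -16.8, 69.0]
eef_rot: [3.141, 0.0, 1.384]
wrist_force: [13.7, -2.0, -2.5]
finger_gap: 17.4
finger_force: 7.4
```

{"op": "arm_command", "data": {"plan": [[-1,0,0,0,0],[-1,0,0,0,0],[-1,0,0,0,0]]}}

```text
clock: 5.3
eef_pos: [453.5, -17.2, 69.2]
eef_rot: [3.137, -0.0, 1.384]
wrist_force: [14.0, -2.9, -9.9]
finger_gap: 13.9
finger_force: 25.0
```

```bash
python3 - <<'E'
from h import *
print(manip.read_state())
E
```

```text
{'clock': 5.3, 'joints': array([-1.18461549e-01,  2.59711855e-01,  1.92525958e+00, -2.17533749e-04,
        9.51809594e-01,  6.86719031e-02]), 'qd': array([ 3.32922952e-04, -6.38323803e-05, -2.22691194e-03,  1.74894047e-04,
       -2.11608035e-04,  5.35811243e-04]), 'effort': array([  0.90625193, -46.71534419, -24.20973659,   0.2801785 ,
         3.64637531,   0.04723816]), 'eef_pos': array([453.53596974, -17.16928119,  69.22933739]), 'eef_rot': array([ 3.13678018e+00, -1.52801774e-04,  1.38378903e+00]), 'wrist_force': array([14.02667832, -2.8580311 , -9.85852692]), 'moment': array([-0.5193636 , -2.48468268,  0.04950236]), 'finger_force': 24.963434636592865, 'finger_gap': 13.935254930386943}
```

{"op": "arm_command", "data": {"plan": [[-1,0,0.002,0,0],[-1,0,0.001,0,0],[-1,0,0,0,-0.1],[-1,0,0,0,-0.15],[-1,0,0,0,-0.15],[-1,0,0,0,-0.15],[-1,0,0,0,-0.15]]}}

```text
clock: 6.18
eef_pos: [453.2, -17.4, 69.1]
eef_rot: [-3.138, -0.002, 2.089]
wrist_force: [-12.5, -1.4, 13.0]
finger_gap: 14.1
finger_force: 25.0
```

```bash
python3 - <<'E'
from h import *
s=manip.read_state();print(s["eef_pos"],s["eef_rot"],s["wrist_force"],s["moment"],s["finger_gap"])
E
```

```text
[453.21451508 -17.36028003  69.07051041] [-3.13842922e+00 -1.80046103e-03  2.08881079e+00] [-12.5202964   -1.39201656  12.99703278] [-0.38104893  2.54563052 -0.01105532] 14.082450925609685
```

{"op": "arm_command", "data": {"plan": [[-1,0.0006,-0.001,0,0],[-1,0,0,0,-0.15],[-1,0,0,0,-0.15],[-1,0,0,0,-0.15],[-1,0,0,0,-0.15],[-1,0,0,0,-0.15],[-1,0,0,0,-0.15],[-1,0,0,0,-0.15],[-1,0,0,0,-0.12],[-1,0,0,0,-0.12],[-1,0,0,0,-0.12],[-1,0,0,0,0]]}}

```text
clock: 7.68
eef_pos: [452.8, -18.2, 69.0]
eef_rot: [-3.141, -0.002, -2.788]
wrist_force: [-6.1, -8.5, 5.5]
finger_gap: 16.0
finger_force: 27.3
```

```bash
python3 - <<'E'
from h import *
s=manip.read_state();print(s["eef_pos"],s["eef_rot"],s["wrist_force"],s["moment"],s["finger_gap"])
E
```

```text
[452.75415502 -18.18932391  69.00438692] [-3.14105695e+00 -2.12356181e-03 -2.78843570e+00] [-6.12851479 -8.54780436  5.54256572] [-1.59502522  1.22759848 -0.63153368] 15.979493152764032
```

{"op": "arm_command", "data": {"plan": [[0.2,0,0,0,0],[0.2,0,0,0,0],[0.2,0,0,0,0],[0.2,0,0,0,0],[0.2,0,0,-0.03,0],[0.2,0,0,-0.05,0],[0.2,0,0,-0.04,0.176],[0,0,0,0,0.176],[0,0.01,0.05,0,0],[0,0.01,0.05,0,0],[0,0.01,0.05,0,0],[0,0,0.05,0,0],[0,0,0.033,0,-0.09],[0,0,0,0,-0.09],[0,0,0,0,0]]}}

```text
clock: 9.55
eef_pos: [423.2, 215.9, 188.8]
eef_rot: [-3.141, -0.0, -2.961]
wrist_force: [-0.9, -0.4, 0.8]
finger_gap: 47.0
finger_force: 0.0
```

```bash
python3 - <<'E'
from h import *
s=manip.read_state();print(s["eef_pos"],s["eef_rot"],s["wrist_force"])
c=cam("top");w=cam("wrist");P=cloud(c);print(sticks(c))
k=np.zeros((400,640),np.uint8);k[215:265,375:425]=(P[215:265,375:425,2]>80)&(P[215:265,375:425,2]<110)
q=max(cv2.findContours(k,0,cv2.CHAIN_APPROX_NONE)[0],key=cv2.contourArea);print(cv2.minAreaRect(plane(c,q[:,0],94)[:,:2].astype(np.float32)))
cv2.imwrite("pics/m1.png",np.hstack([cv2.resize(c["img"][215:265,375:425],(400,400),interpolation=cv2.INTER_CUBIC),cv2.resize(w["img"],(400,250))[[*range(250)]+[249]*150]]))
print(plane(w,[(320,200)],0),w["eye"])
E
```

```text
[423.22070131 215.89824865 188.80022561] [-3.14149846e+00 -3.37264776e-04 -2.96123776e+00] [-0.90086703 -0.42743963  0.80128122]
[[474.0, 415.2, 95.2, 30.0, -13.4], [531.4, 481.3, 109.2, 48.2, -15.0]]
((451.53619384765625, -17.343292236328125), (44.34286117553711, 16.298782348632812), 9.97147274017334)
[[442.38820572 217.83121305   0.        ]] [357.43346888 203.63849861 367.16501112]
```

View pics/m1.png

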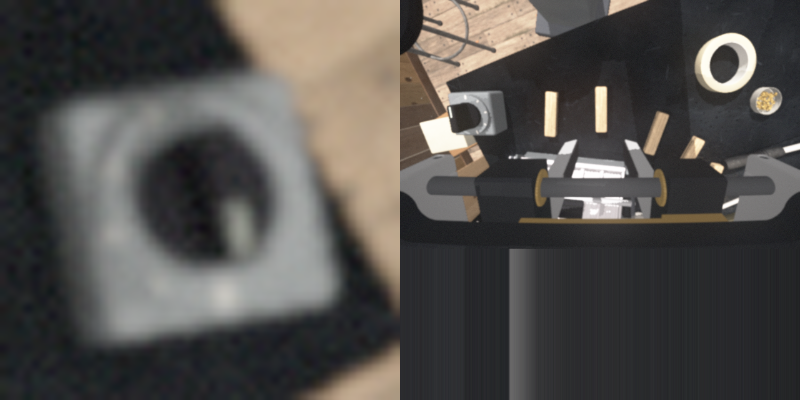

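The knob's mark (235,228) now points at the bottom tick, and the bar lies at 10°, along the box axis, so it is off. The wrist camera sees the blocks, so I'll check their positions with it.

```bash
cat >> h.py <<'E'
def wsticks(c):
    return [s for s in sticks(c,(0,0,640,400)) if 75<s[2]<110 and 18<s[3]<36]
E
python3 - <<'E'
from h import *
print(wsticks(cam("wrist")))
E
```

```text
[[601.9, 114.4, 93.7, 25.4, 1.6], [435.2, 117.7, 92.5, 26.8, 5.3], [408.5, 212.9, 92.2, 24.3, 10.7], [436.8, 330.3, 91.7, 28.1, -5.9], [555.2, 372.6, 93.5, 25.3, 18.8]]
```

{"op": "arm_command", "data": {"plan": [[0,0,0,0.04,0],[0,0,0,0.05,0],[0,0,0,0.05,0],[0,0,0,0.03,0],[0,0,0,0.013,0],[-1,0,0,0,0],[-1,0,0,0,0],[-1,0,0,0,0],[-1,0,0,0,0],[-1,0,0,0,0],[-1,0,0,0,0]], "newtons": 15}}

```text
clock: 11.08
eef_pos: [424.0, 215.9, 7.0]
eef_rot: [3.141, 0.002, -2.961]
wrist_force: [-1.1, -1.4, 8.3]
finger_gap: 21.7
finger_force: 15.0
```

{"op": "arm_command", "data": {"plan": [[-1,0,0,-0.03,0],[-1,0,0,-0.05,0],[-1,0,0,-0.05,0],[-1,0,0,-0.05,0.111],[-1,0,0,0,0],[-1,-0.025,-0.01,0,0],[-1,-0.04,-0.0135,0,0],[-1,-0.04,-0.0135,0,0],[-1,-0.04,-0.0135,0,0],[-1,-0.04,-0.0135,0,0],[-1,-0.04,-0.0135,0,0],[-1,-0.0187,-0.0035,0,0],[-1,0,0,0,0],[-1,0,0,0,0]]}}

```text
clock: 12.82
eef_pos: [671.3, 152.0, 185.4]
eef_rot: [-3.142, -0.001, -3.072]
wrist_force: [0.1, 0.0, -0.6]
finger_gap: 21.6
finger_force: 15.0
```

```bash
python3 - <<'E'
from h import *
s=manip.read_state();print(s["eef_pos"],s["eef_rot"],s["wrist_force"],s["moment"],s["finger_gap"])
c=cam("side");cv2.imwrite("pics/s2.png",cv2.resize(c["img"][110:270,200:400],(750,600),interpolation=cv2.INTER_CUBIC))
E
```

```text
[671.29954063 151.9652277  185.38622225] [-3.14154384e+00 -9.93842453e-04 -3.07175155e+00] [ 0.13485418  0.02400352 -0.63108411] [ 0.05840649 -0.0387493   0.00870434] 21.552519162649027
```

View pics/s2.png

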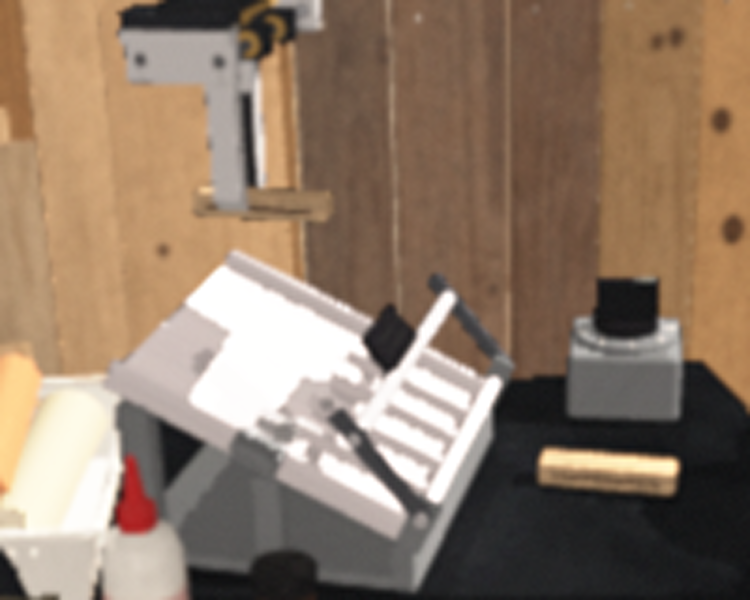

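The block at (260,205) is held level over the upper deck. Now I'll lower it, press it to the slope and let go.

{"op": "arm_command", "data": {"plan": [[-1,0,0,0.03,0],[-1,0,0,0.025,0],[-1,0,0,0.005,0],[-1,0,0,0.003,0],[-1,0,0,0.003,0],[-1,0,0,0.003,0]], "newtons": 6}}

```text
clock: 13.62
eef_pos: [672.2, 151.9, 117.7]
eef_rot: [3.141, 0.001, -3.072]
wrist_force: [-2.4, 0.4, 1.5]
finger_gap: 22.0
finger_force: 6.0
```

```bash
python3 - <<'E'
from h import *
s=manip.read_state();print(s["eef_pos"],s["eef_rot"],s["wrist_force"],s["moment"],s["finger_gap"])
c=cam("side");cv2.imwrite("pics/s3.png",cv2.resize(c["img"][130:250,220:370],(600,480),interpolation=cv2.INTER_CUBIC))
E
```

```text
[672.23579521 151.85184537 117.71165346] [ 3.14144737e+00  9.32457023e-04 -3.07223295e+00] [-2.37455766  0.38733124  1.49254413] [0.07732846 0.40686788 0.02185154] 21.972544118021805
```

View pics/s3.png

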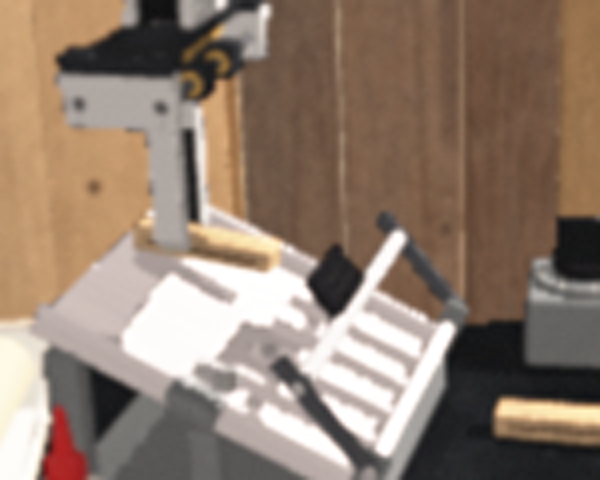

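The block tilts in the pads as intended, its low end at (270,255). I'll press 7 mm more and then release.

{"op": "arm_command", "data": {"plan": [[-1,0,0,0.003,0],[-1,0,0,0.003,0],[-1,0,0,0.001,0],[-1,0,0,0,0],[-0.1,0,0,0,0],[-0.1,0,0,0,0],[-0.1,0,0,0,0],[0,0,0,0,0],[0,0,0,-0.03,0],[0,0,0,-0.05,0],[0,0,0,0,0]]}}

```text
clock: 15.05
eef_pos: [673.5, 152.0, 194.6]
eef_rot: [3.141, 0.007, -3.072]
wrist_force: [-0.7, -0.1, -0.5]
finger_gap: 46.9
finger_force: 0.0
```

```bash
python3 - <<'E'
from h import *
s=manip.read_state();print(s["eef_pos"],s["eef_rot"],s["wrist_force"],s["moment"],s["finger_gap"])
c=cam("side");w=cam("wrist");cv2.imwrite("pics/s4.png",np.hstack([cv2.resize(c["img"][160:260,220:370],(450,300),interpolation=cv2.INTER_CUBIC),cv2.resize(w["img"],(350,219))[[*range(219)]+[218]*81]]))
print(wsticks(w))
E
```

```text
[673.4992772  151.95795505 194.59005596] [ 3.14089028  0.00719375 -3.07240736] [-0.69999392 -0.10828334 -0.50614685] [ 0.04667111 -0.00217698  0.02755613] 46.91398977877524
[[496.3, -144.7, 98.0, 35.9, -88.9], [478.1, 411.8, 90.0, 32.4, -11.6]]
```

View pics/s4.png

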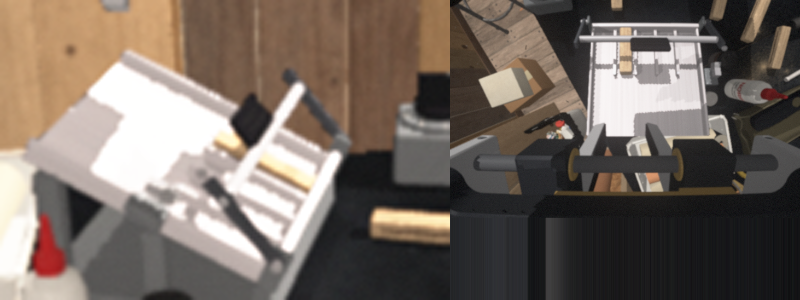

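The block has slid to the stop in lane -38, seen in both views: side (270,160), wrist (625,55).

{"op": "arm_command", "data": {"plan": [[0,0.02,-0.002,0,0],[0,0.04,-0.003,0,0],[0,0.04,-0.003,0,0],[0,0.04,-0.003,0,0],[0,0.04,-0.003,0,-0.021],[0,0.03,-0.003,0,0],[0,0.0145,-0.001,0,0],[0,0,0,0,0],[0,0,0,0,0]]}}

```text
clock: 16.27
eef_pos: [450.2, 117.4, 189.7]
eef_rot: [-3.142, -0.0, -3.051]
wrist_force: [0.6, 0.0, -0.0]
finger_gap: 47.1
finger_force: 0.0
```

```bash
cat > st.py <<'E'
from h import *
s=manip.read_state();y=s["eef_rot"][2]%(2*np.pi);print("clk",s["clock"],s["eef_pos"].round(1),"yaw",y.round(3),s["wrist_force"].round(1),s["finger_gap"].round(1))
M=np.array([[np.cos(y),np.sin(y)],[np.sin(y),-np.cos(y)]])
for k in wsticks(cam("wrist")):
    t=np.radians(k[4]);g=np.array(k[:2])+15*np.array([np.cos(t),np.sin(t)]);print(k,"grip",g.round(1),"tool d",(M@(g-s["eef_pos"][:2])).round(1),"roll",round(y-np.pi-t,3))
E
python3 st.py
```

```text
Traceback (most recent call last):
  File "st.py", line 2, in <module>
    s=manip.read_state();y=s["eef_rot"][2]%(2*np.pi);print("clk",s["clock"],s["eef_pos"].round(1),"yaw",y.round(3),s["wrist_force"].round(1),s["finger_gap"].round(1))
                                                                                                                                             ^^^^^^^^^^^^^^^^^^^^^
AttributeError: 'float' object has no attribute 'round'
```

```bash
sed -i 's/s\["finger_gap"\].round(1)/round(s["finger_gap"],1)/' st.py; python3 st.py
```

```text
clk 16.275 [450.2 117.4 189.7] yaw 3.232 [ 0.6  0.  -0. ] 47.1
[618.7, 1.0, 93.3, 25.4, -3.3] grip [6.337e+02 1.000e-01] tool d [-172.1 -133.3] roll 0.148
[435.3, 116.2, 92.4, 24.3, 5.7] grip [450.2 117.7] tool d [-0.   0.3] roll -0.009
[241.0, 163.5, 82.3, 31.0, -59.9] grip [248.5 150.5] tool d [197.9  51.1] roll 1.136
[595.3, 262.6, 92.5, 25.2, 13.9] grip [609.9 266.2] tool d [-172.4  133.8] roll -0.152
[436.8, 328.3, 90.8, 30.8, -6.2] grip [451.7 326.7] tool d [-20.3 208.3] roll 0.198
```

{"op": "arm_command", "data": {"plan": [[0,0,0,0.04,0],[0,0,0,0.05,0],[0,0,0,0.05,0],[0,0,0,0.03,0],[0,0,0,0.0135,0],[0,0,0,0,0],[-1,0,0,0,0],[-1,0,0,0,0],[-1,0,0,0,0],[-1,0,0,0,0],[-1,0,0,0,0],[-1,0,0,0,0]], "newtons": 15}}

```text
clock: 17.82
eef_pos: [450.0, 117.4, 7.1]
eef_rot: [3.141, 0.001, -3.051]
wrist_force: [-0.8, -0.4, 6.8]
finger_gap: 21.7
finger_force: 15.0
```

{"op": "arm_command", "data": {"plan": [[-1,0,0,-0.03,0],[-1,0,0,-0.05,0],[-1,0,0,-0.05,0],[-1,0,0,-0.05,0.021],[-1,-0.025,0.01,0,0],[-1,-0.04,0.01,0,0],[-1,-0.04,0.01,0,0],[-1,-0.04,0.01,0,0],[-1,-0.04,0.01,0,0],[-1,-0.04,0.007,0,0],[-1,0,0,0,0],[-1,0,0,0.03,0],[-1,0,0,0.02,0],[-1,0,0,0,0]]}}

```text
clock: 19.58
eef_pos: [669.1, 189.5, 135.1]
eef_rot: [-3.141, -0.003, -3.072]
wrist_force: [-0.2, -0.8, 0.1]
finger_gap: 22.0
finger_force: 15.0
```

{"op": "arm_command", "data": {"plan": [[-1,0,0,0.01,0],[-1,0,0,0.004,0],[-1,0,0,0.003,0],[-1,0,0,0.003,0],[-1,0,0,0.003,0],[-1,0,0,0.001,0],[-1,0,0,0,0]], "newtons": 6}}

```text
clock: 20.45
eef_pos: [670.1, 189.8, 112.4]
eef_rot: [3.142, 0.0, -3.072]
wrist_force: [-0.6, 0.5, 0.4]
finger_gap: 21.7
finger_force: 6.0
```

{"op": "arm_command", "data": {"plan": [[-1,0,0,0,0],[-1,0,0,-0.01,0],[-1,0,0,-0.01,0],[-1,0,-0.02,0,0],[-1,0,-0.03,0,0],[-1,0,-0.026,0,0],[-1,0,0,0,0],[-1,0,0,0.0095,0],[-1,0,0,0,0],[-1,0,0,0,0]], "newtons": 12}}

```text
clock: 21.7
eef_pos: [675.2, 114.5, 122.8]
eef_rot: [-3.142, -0.0, -3.072]
wrist_force: [0.4, -0.2, -0.2]
finger_gap: 21.8
finger_force: 12.0
```

```bash
python3 - <<'E'
from h import *
c=cam("side");cv2.imwrite("pics/s5.png",cv2.resize(c["img"][130:250,220:370],(600,480),interpolation=cv2.INTER_CUBIC))
E
```

```text
(no output)
```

View pics/s5.png

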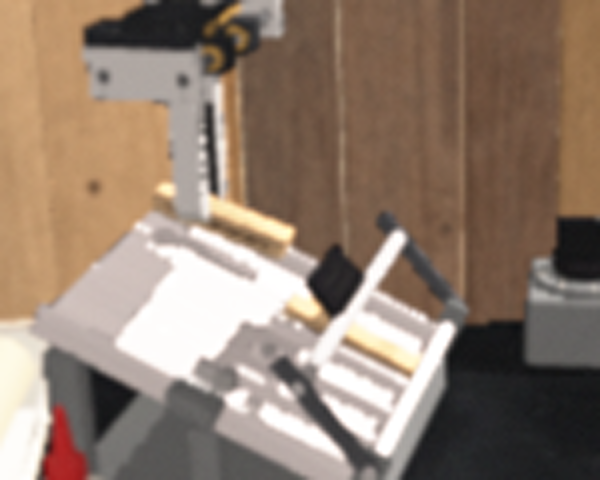

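The block is tilted parallel to the deck over lane -76, with the first block still at the stop. Release.

{"op": "arm_command", "data": {"plan": [[-0.1,0,0,0,0],[-0.1,0,0,0,0],[-0.1,0,0,0,0],[0,0,0,0,0],[0,0,0,-0.03,0],[0,0,0,-0.04,0],[0,0.02,0.02,0,0],[0,0.04,0.04,0,0],[0,0.04,0.04,0,0],[0,0.04,0.04,0,0],[0,0.04,0.04,0,0],[0,0.038,0.01,0,0.09],[0,0,0,0,0.08],[0,0,0,0,0]]}}

```text
clock: 23.5
eef_pos: [444.6, 288.5, 193.3]
eef_rot: [3.141, 0.001, 3.042]
wrist_force: [0.0, 0.4, -0.2]
finger_gap: 46.9
finger_force: 0.0
```

```bash
cat > deckchk.py <<'E'
from h import *
c=cam("side");P=cloud(c)
hsv=cv2.cvtColor(c["img"],cv2.COLOR_BGR2HSV);m=cv2.inRange(hsv,(5,50,90),(25,200,255))>0
a=np.radians(25);p=np.radians(4);ex=np.array([np.cos(a)*np.cos(p),np.cos(a)*np.sin(p),np.sin(a)]);ey=np.array([-np.sin(p),np.cos(p),0]);ez=np.cross(ex,ey)
def rep(c):
    P=cloud(c);m=cv2.inRange(cv2.cvtColor(c["img"],cv2.COLOR_BGR2HSV),(5,50,90),(25,200,255))>0
    q=P[m]-np.array([529.5,180.2,35]);d=np.c_[q@ex,q@ey,q@ez]
    d=d[(d[:,0]>-5)&(d[:,0]<200)&(abs(d[:,1])<97)&(d[:,2]>-5)&(d[:,2]<30)]
    for L in(-76,-38,0,38,76):
        e=d[abs(d[:,1]-L)<17]
        if len(e)>15: print("lane",L,len(e),"x",np.percentile(e[:,0],[3,97]).round(0),"y med",np.median(e[:,1]).round(0),"z",np.percentile(e[:,2],[10,50,90]).round(0))
print("side");rep(c);print("top");rep(cam("top"))
E
python3 deckchk.py;python3 st.py
```

```text
side
lane -76 127 x [ 2. 55.] y med -68.0 z [ 9. 15. 16.]
lane -38 161 x [ 3. 85.] y med -30.0 z [10. 15. 17.]
top
lane -76 200 x [ 2. 85.] y med -75.0 z [13. 16. 18.]
lane -38 193 x [ 1. 86.] y med -38.0 z [10. 16. 18.]
clk 23.6 [445.  288.3 193. ] yaw 3.042 [-0.3  0.1 -1. ] 46.7
[591.0, 140.6, 96.1, 27.1, -13.0] grip [605.6 137.2] tool d [-174.8 -134.4] roll 0.128
[437.2, 332.4, 91.0, 25.3, -5.8] grip [452.1 330.9] tool d [-2.9 43.1] roll 0.002
[617.2, 404.4, 96.0, 26.4, 1.9] grip [632.2 404.9] tool d [-174.7  134.6] roll -0.132
```

{"op": "arm_command", "data": {"plan": [[0,-0.003,0.043,0,0],[0,0,0,0.04,0],[0,0,0,0.05,0],[0,0,0,0.05,0],[0,0,0,0.03,0],[0,0,0,0.017,0],[0,0,0,0,0],[-1,0,0,0,0],[-1,0,0,0,0],[-1,0,0,0,0],[-1,0,0,0,0],[-1,0,0,0,0],[-1,0,0,0,0]], "newtons": 15}}

```text
clock: 25.28
eef_pos: [452.4, 331.1, 6.7]
eef_rot: [3.141, 0.001, 3.041]
wrist_force: [-1.3, -1.0, 6.1]
finger_gap: 22.0
finger_force: 15.0
```

{"op": "arm_command", "data": {"plan": [[-1,0,0,-0.03,0],[-1,0,0,-0.05,0],[-1,0,0,-0.05,-0.085],[-1,0,0,-0.05,-0.084],[-1,-0.0195,-0.015,0,0],[-1,-0.0345,-0.026,0,0],[-1,-0.0345,-0.026,0,0],[-1,-0.0345,-0.026,0,0],[-1,-0.0345,-0.026,0,0],[-1,-0.0345,-0.026,0,0],[-1,-0.0155,-0.011,0,0],[-1,0,0,0,0],[-1,0,0,0.03,0],[-1,0,0,0.02,0],[-1,0,0,0,0]]}}

```text
clock: 27.15
eef_pos: [668.6, 189.8, 134.5]
eef_rot: [-3.141, -0.003, -3.073]
wrist_force: [0.1, 0.5, -0.4]
finger_gap: 21.7
finger_force: 15.0
```

{"op": "arm_command", "data": {"plan": [[-1,0,0,0.01,0],[-1,0,0,0.004,0],[-1,0,0,0.003,0],[-1,0,0,0.003,0],[-1,0,0,0.003,0],[-1,0,0,0.001,0],[-1,0,0,0,0],[-0.1,0,0,0,0],[-0.1,0,0,0,0],[-0.1,0,0,0,0],[0,0,0,0,0],[0,0,0,-0.03,0],[0,0,0,-0.05,0],[0,0,0,0,0]], "newtons": 6}}

```text
clock: 28.9
eef_pos: [671.0, 189.7, 196.7]
eef_rot: [3.14, 0.007, -3.073]
wrist_force: [-0.1, 0.2, -1.1]
finger_gap: 47.0
finger_force: 0.0
```

{"op": "arm_command", "data": {"plan": [[0,0.0125,0.017,0,0],[0,0.0275,0.039,0,0],[0,0.0275,0.039,0,0],[0,0.0275,0.039,0,0],[0,0.0275,0.039,0,0],[0,0.0275,0.039,0,0],[0,0.015,0.022,0,0],[0,0,0,0,0.15],[0,0,0,0,0.15],[0,0,0,0,0]]}}

```text
clock: 30.15
eef_pos: [487.7, 411.9, 190.6]
eef_rot: [-3.14, -0.002, 2.912]
wrist_force: [0.2, 0.2, -0.1]
finger_gap: 47.1
finger_force: 0.0
```

```bash
python3 deckchk.py;python3 st.py
```

```text
side
lane -76 112 x [ 2. 82.] y med -67.0 z [ 8. 14. 16.]
lane -38 144 x [ 2. 76.] y med -30.0 z [ 9. 13. 16.]
lane 0 113 x [ 2. 67.] y med 8.0 z [10. 14. 16.]
top
lane -76 203 x [ 2. 86.] y med -75.0 z [13. 16. 19.]
lane -38 194 x [ 1. 86.] y med -38.0 z [11. 16. 18.]
lane 0 159 x [ 0. 86.] y med -0.0 z [13. 16. 18.]
clk 30.25 [488.3 411.7 191.1] yaw 2.914 [ 0.1 -0.3  1.2] 47.0
[612.9, 247.4, 95.5, 27.1, -20.3] grip [627.  242.2] tool d [-173.4 -133.8] roll 0.126
[672.3, 504.8, 95.6, 27.8, -5.8] grip [687.2 503.3] tool d [-173.1  134.1] roll -0.127
[564.2, 748.5, 95.5, 31.8, -56.7] grip [572.4 736. ] tool d [ -8.7 334.8] roll 0.762
```

```bash
cat > zst.py <<'E'
from h import *
for n in("wrist","top","side"):
    c=cam(n);P=cloud(c);z=P[...,2]
    m=((z>8)&(z<25)&(P[...,0]>350)&(P[...,0]<600)&(P[...,1]>60)&(P[...,1]<560)).astype(np.uint8)
    h=cv2.inRange(cv2.cvtColor(c["img"],cv2.COLOR_BGR2HSV),(4,35,60),(28,220,255))>0
    for t in cv2.findContours((m*h if n=="side" else m),0,cv2.CHAIN_APPROX_NONE)[0]:
        if cv2.contourArea(t)>60:
            (x,y),(a,b),g=cv2.minAreaRect(plane(c,t[:,0],16)[:,:2].astype(np.float32))
            if a<b:a,b,g=b,a,g-90
            print(n,np.round([x,y,a,b,(g+90)%180-90],1))
E
python3 zst.py
```

```text
wrist [556.8 360.8  30.5  14.7  45.5]
wrist [577.7 540.1  41.6   8.  -54. ]
wrist [500.4 421.2 139.1  50.1  -3.3]
wrist [463.2 530.8  74.   25.1 -66.1]
top [465.8 524.7  57.9  21.3 -62. ]
side [469.6 517.   53.7  17.3 -68.5]
side [500.  428.9 142.7  57.   -3.7]
side [563.4 358.2  44.   37.4 -56.5]
```

```bash
python3 - <<'E'
from h import *
w=cam("wrist");print(proj(w,[(474,415,16),(525,484,16),(500,421,16)]))
cv2.imwrite("pics/w6.png",w["img"])
E
```

```text
[[320.8707094  175.08165529]
 [383.56935949 201.96321054]
 [330.30591118 194.16481776]]
```

View pics/w6.png

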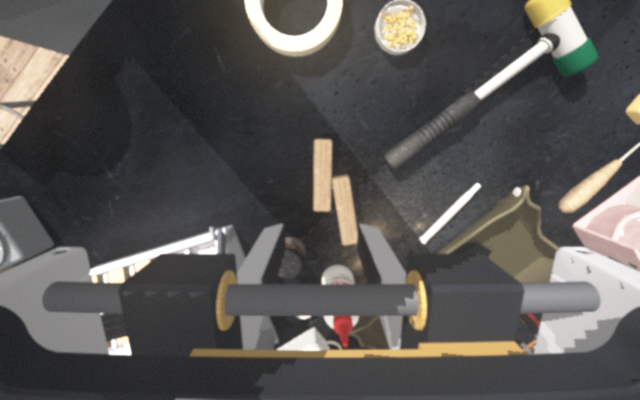

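The wrist view shows that the fifth block was knocked beside the fourth. They are at (322,175) and (345,210), nearly touching, so I'll measure each one separately.

```bash
python3 - <<'E'
from h import *
w=cam("wrist");hsv=cv2.cvtColor(w["img"],cv2.COLOR_BGR2HSV);m=cv2.inRange(hsv,(4,35,95),(28,220,255))
k=np.zeros_like(m);k[130:255,305:365]=m[130:255,305:365]
for r in range(135,250,6): print(r,"".join("#" if v else "." for v in k[r,305:365]))
n,l,s,_=cv2.connectedComponentsWithStats(cv2.erode(k,np.ones((3,3),np.uint8)))
for i in range(1,n):
    if s[i,4]>150:
        q=np.argwhere(l==i)[:,::-1]
        print(s[i],cv2.minAreaRect(plane(w,q,16)[:,:2].astype(np.float32)))
E
```

```text
135 ............................................................
141 ........####################................................
147 ........####################................................
153 ........####################................................
159 ........####################................................
165 ........####################................................
171 ........###################.................................
177 ........#####################################...............
183 ........######################################..............
189 ........#######################################.............
195 .......####################.####################............
201 .......####################..####################...........
207 .......####################...####################..........
213 ...............................####################.........
219 ................................####################........
225 .................................####################.......
231 ..................................###################.......
237 ...................................###################......
243 ....................................#################.......
249 ............................................................
[ 313  139   45  107 2471] ((501.6415100097656, 421.662353515625), (50.088321685791016, 141.91395568847656), 87.15016174316406)
```

```bash
python3 - <<'E'
from h import *
w=cam("wrist");hsv=cv2.cvtColor(w["img"],cv2.COLOR_BGR2HSV);m=cv2.inRange(hsv,(4,35,95),(28,220,255))
q=np.argwhere(m>0)[:,::-1];q=q[(q[:,0]>=305)&(q[:,0]<365)&(q[:,1]>130)&(q[:,1]<255)]
for n,s in(("A",q[q[:,0]<=331]),("B",q[q[:,0]>332])):
    p=plane(w,s,16)[:,:2].astype(np.float32);print(n,cv2.minAreaRect(p),p.mean(0))
E
```

```text
A ((474.8819580078125, 415.6485595703125), (23.97602081298828, 90.34162902832031), 76.80618286132812) [474.4359  416.28833]
B ((530.4497680664062, 434.2384338378906), (25.124372482299805, 103.95343780517578), 86.22918701171875) [525.2276 434.597 ]
```

```bash
python3 - <<'E'
from h import *
c=cam("top");print(plane(c,[(190+172/3.33,120+172/3.33)],133),plane(c,[(190+205/3.33,120+208/3.33)],60),plane(c,[(190+260/3.33,120+167/3.33)],48))
P=cloud(c);m=(P[...,2]>60)&(P[...,2]<150)&(P[...,0]>540)&(P[...,0]<680)&(P[...,1]>320)&(P[...,1]<480);print(P[m].min(0),P[m].max(0),np.median(P[m],0))
q=P[205:240,195:260].reshape(-1,3);q=q[(q[:,2]>9)&(q[:,2]<22)];print(q.min(0),q.max(0))
E
```

```text
[[614.2567963  396.25815722 133.        ]] [[602.32273708 382.22408935  60.        ]] [[640.13519323 340.12114142  48.        ]]
[600.34688366 382.50760205  60.97734621] [641.82127492 424.12443248 132.10652341] [617.28054484 399.85545134  86.59374716]
[450.6029546  499.90171138  11.8910489 ] [481.40594269 538.89985212  21.93396536]
```

{"op": "arm_command", "data": {"plan": [[0,0,0,0,-0.08],[0,0,0,0,-0.081],[0,-0.025,0.0125,0,0],[0,-0.0243,0.0125,0,0],[0,0,0,0.04,0],[0,0,0,0.05,0],[0,0,0,0.05,0],[0,0,0,0.03,0],[0,0,0,0.015,0],[0,0,0,0,0],[-1,0,0,0,0],[-1,0,0,0,0],[-1,0,0,0,0],[-1,0,0,0,0],[-1,0,0,0,0],[-1,0,0,0,0]], "newtons": 15}}

```text
clock: 32.65
eef_pos: [540.3, 433.2, 7.8]
eef_rot: [3.141, 0.001, 3.071]
wrist_force: [-0.7, -1.8, 6.2]
finger_gap: 21.6
finger_force: 15.0
```

{"op": "arm_command", "data": {"plan": [[-1,0,0,-0.03,0],[-1,0,0,-0.05,0],[-1,0,0,-0.05,-0.068],[-1,0,0,-0.055,-0.068],[-1,-0.0095,-0.017,0,0],[-1,-0.019,-0.036,0,0],[-1,-0.019,-0.036,0,0],[-1,-0.019,-0.036,0,0],[-1,-0.019,-0.036,0,0],[-1,-0.019,-0.036,0,0],[-1,-0.0095,-0.017,0,0],[-1,0,0,0,0],[-1,0,0,0.03,0],[-1,0,0,0.025,0],[-1,0,0,0,0]]}}

```text
clock: 34.52
eef_pos: [666.2, 228.2, 134.9]
eef_rot: [-3.141, -0.004, -3.075]
wrist_force: [0.5, -0.2, -0.5]
finger_gap: 21.8
finger_force: 15.0
```

{"op": "arm_command", "data": {"plan": [[-1,0,0,0.01,0],[-1,0,0,0.004,0],[-1,0,0,0.003,0],[-1,0,0,0.003,0],[-1,0,0,0.003,0],[-1,0,0,0.001,0],[-1,0,0,0,0]], "newtons": 6}}

```text
clock: 35.4
eef_pos: [667.8, 226.8, 112.9]
eef_rot: [-3.142, 0.0, -3.076]
wrist_force: [-0.3, 0.2, 0.6]
finger_gap: 21.5
finger_force: 6.0
```

{"op": "arm_command", "data": {"plan": [[-1,0,0,0,0],[-1,0,0,-0.01,0],[-1,0,0,-0.01,0],[-1,0,0.018,0,0],[-1,0,0.02,0,0],[-1,0,0,0,0],[-1,0,0,0.0095,0],[-1,0,0,0,0],[-1,0,0,0,0]], "newtons": 12}}

```text
clock: 36.52
eef_pos: [665.4, 264.4, 123.3]
eef_rot: [-3.141, -0.0, -3.077]
wrist_force: [-0.2, -0.5, 0.0]
finger_gap: 21.7
finger_force: 12.0
```

```bash
python3 - <<'E'
from h import *
c=cam("side");cv2.imwrite("pics/s7.png",cv2.resize(c["img"][130:250,220:370],(600,480),interpolation=cv2.INTER_CUBIC))
E
```

```text
(no output)
```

View pics/s7.png

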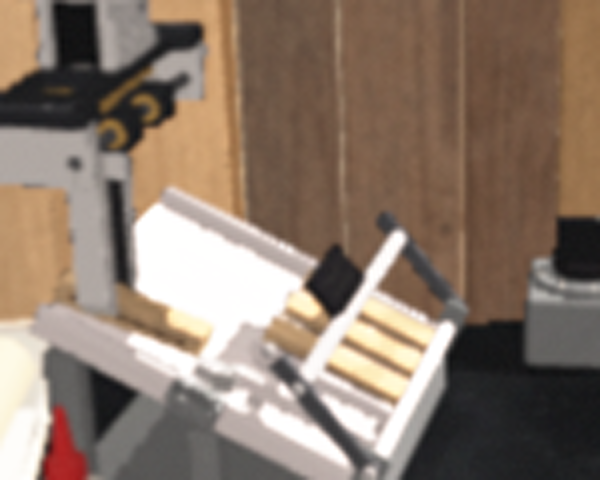

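Three blocks are at the stop, and the fourth is held tilted over lane 76 at (160,310). Release.

{"op": "arm_command", "data": {"plan": [[-0.1,0,0,0,0],[-0.1,0,0,0,0],[-0.1,0,0,0,0],[0,0,0,0,0],[0,0,0,-0.03,0],[0,0,0,-0.04,0],[0,0.0125,0.0125,0,0],[0,0.0275,0.0265,0,0],[0,0.0275,0.0265,0,0],[0,0.0275,0.0265,0,0],[0,0.0275,0.0265,0,0],[0,0.0275,0.0265,0,0],[0,0.015,0.0135,0,0],[0,0,0,0,0.148],[0,0,0,0,0.148],[0,0,0,0,0]]}}

```text
clock: 38.58
eef_pos: [490.3, 412.0, 193.0]
eef_rot: [-3.141, -0.0, 2.911]
wrist_force: [1.1, 0.5, -0.5]
finger_gap: 47.0
finger_force: 0.0
```

```bash
python3 deckchk.py;python3 st.py
```

```text
side
lane -76 115 x [ 2. 81.] y med -67.0 z [ 9. 14. 16.]
lane -38 149 x [ 2. 80.] y med -29.0 z [ 9. 14. 16.]
lane 0 126 x [ 2. 73.] y med 8.0 z [10. 14. 16.]
lane 76 136 x [13. 80.] y med 84.0 z [10. 14. 16.]
top
lane -76 202 x [ 2. 85.] y med -75.0 z [12. 16. 18.]
lane -38 192 x [ 2. 86.] y med -38.0 z [10. 16. 18.]
lane 0 159 x [ 0. 87.] y med -0.0 z [13. 16. 18.]
lane 76 217 x [ 2. 85.] y med 75.0 z [13. 16. 19.]
clk 38.675 [490.4 412.  193.1] yaw 2.914 [ 0.2 -0.3  0.7] 47.0
[616.2, 246.6, 96.3, 26.5, -21.5] grip [630.2 241.1] tool d [-174.7 -135. ] roll 0.148
[474.9, 415.2, 90.7, 23.8, -13.4] grip [489.5 411.7] tool d [ 0.8 -0.5] roll 0.006
[676.1, 505.7, 96.3, 28.0, -5.9] grip [691.  504.2] tool d [-174.7  135. ] roll -0.125
[565.9, 749.7, 96.1, 31.5, -62.9] grip [572.7 736.3] tool d [ -7.  334.5] roll 0.87
```

{"op": "arm_command", "data": {"plan": [[0,0,0,0.04,0],[0,0,0,0.05,0],[0,0,0,0.05,0],[0,0,0,0.03,0],[0,0,0,0.017,0],[0,0,0,0,0],[-1,0,0,0,0],[-1,0,0,0,0],[-1,0,0,0,0],[-1,0,0,0,0],[-1,0,0,0,0],[-1,0,0,0,0]], "newtons": 15}}

```text
clock: 40.22
eef_pos: [490.6, 412.5, 7.3]
eef_rot: [3.141, 0.001, 2.911]
wrist_force: [-1.5, -1.1, 6.4]
finger_gap: 22.0
finger_force: 15.0
```

{"op": "arm_command", "data": {"plan": [[-1,0,0,-0.03,0],[-1,0,0,-0.05,0],[-1,0,0,-0.05,-0.15],[-1,0,0,-0.055,-0.15],[-1,-0.0137,-0.0165,0,0],[-1,-0.0273,-0.0327,0,0],[-1,-0.0273,-0.0327,0,0],[-1,-0.0273,-0.0327,0,0],[-1,-0.0273,-0.0327,0,0],[-1,-0.0273,-0.0327,0,0],[-1,-0.0137,-0.0165,0,0],[-1,0,0,0,0],[-1,0,0,0.03,0],[-1,0,0,0.025,0],[-1,0,0,0,0]]}}

```text
clock: 42.1
eef_pos: [665.7, 228.7, 134.5]
eef_rot: [-3.141, -0.004, -3.071]
wrist_force: [0.8, 0.6, -0.0]
finger_gap: 21.9
finger_force: 15.0
```

{"op": "arm_command", "data": {"plan": [[-1,0,0,0.01,0],[-1,0,0,0.004,0],[-1,0,0,0.003,0],[-1,0,0,0.003,0],[-1,0,0,0.003,0],[-1,0,0,0.001,0],[-1,0,0,0,0],[-0.1,0,0,0,0],[-0.1,0,0,0,0],[-0.1,0,0,0,0],[0,0,0,0,0],[0,0,0,-0.03,0],[0,0,0,-0.05,0],[0,0,0,0,0]], "newtons": 6}}

```text
clock: 43.85
eef_pos: [668.7, 228.0, 197.3]
eef_rot: [3.14, 0.007, -3.072]
wrist_force: [0.7, 0.1, -0.9]
finger_gap: 47.1
finger_force: 0.0
```

{"op": "arm_command", "data": {"plan": [[0,0.0185,-0.006,0,0],[-1,0.04,-0.013,0,0],[-1,0.04,-0.013,0,0],[-1,0.02,-0.006,0,0],[-1,0,0,0,0],[-1,0,0,0,0],[-1,0,0,0,0],[-1,0,0,0,0],[-1,0,0,0,0]], "newtons": 20}}

```text
clock: 44.98
eef_pos: [551.9, 181.5, 192.2]
eef_rot: [-3.142, -0.0, -3.072]
wrist_force: [0.9, -1.0, 0.6]
finger_gap: 0.4
finger_force: 0.0
```

```bash
python3 deckchk.py;python3 - <<'E'
from h import *
s=manip.read_state();print(s["eef_pos"],s["eef_rot"],s["finger_gap"])
c=cam("side");P=cloud(c);print(proj(c,[(559.3,182.3,115)]))
E
```

```text
side
lane -76 124 x [ 2. 80.] y med -67.0 z [ 9. 15. 16.]
lane -38 182 x [ 3. 85.] y med -29.0 z [ 8. 14. 16.]
lane 0 219 x [ 2. 86.] y med 8.0 z [ 8. 14. 16.]
lane 38 175 x [ 2. 87.] y med 46.0 z [ 8. 14. 16.]
lane 76 164 x [ 9. 82.] y med 83.0 z [10. 15. 16.]
top
lane 38 46 x [-1. 29.] y med 42.0 z [13. 16. 19.]
lane 76 83 x [ 1. 30.] y med 75.0 z [14. 16. 18.]
[551.87922124 181.48054429 192.37839464] [-3.14156007e+00 -7.19050472e-05 -3.07233925e+00] 0.3983776534513833
[[304.64622966 200.10933934]]
```

All five blocks are at the stop. Now the keeper.

{"op": "arm_command", "data": {"plan": [[-1,0,0,0.03,0],[-1,0,0,0.035,0],[-1,0,0,0.012,0],[-1,-0.004,0,0.004,0],[-1,-0.004,0,0.004,0],[-1,-0.0035,0,0.004,0],[-1,0,0,0,0]]}}

```text
clock: 46.0
eef_pos: [563.8, 182.3, 103.7]
eef_rot: [3.141, 0.001, -3.072]
wrist_force: [-2.3, -0.6, 2.4]
finger_gap: 0.6
finger_force: 1.5
```

{"op": "arm_command", "data": {"plan": [[-1,-0.003,0,0.004,0],[-1,-0.003,0,0.004,0],[-1,-0.002,0,0.004,0],[-1,-0.002,0,0.002,0],[-1,0,0,0.002,0],[-1,0,0,0,0]]}}

```text
clock: 46.75
eef_pos: [573.7, 183.1, 89.6]
eef_rot: [3.141, 0.002, -3.072]
wrist_force: [-10.5, -2.9, 23.5]
finger_gap: 0.3
finger_force: 12.3
```

{"op": "arm_command", "data": {"plan": [[-1,0,0,0.001,0],[-1,0,0,0,0]]}}

```text
clock: 47.0
eef_pos: [573.8, 183.1, 89.2]
eef_rot: [3.141, 0.002, -3.072]
wrist_force: [-13.3, -2.6, 27.3]
finger_gap: 0.6
finger_force: 15.3
```

{"op": "arm_command", "data": {"plan": [[-1,0,0,-0.003,0],[-1,0,0,-0.003,0],[-1,0,0,-0.01,0],[-1,0,0,-0.03,0],[-1,0,0,-0.05,0],[-1,0,0,0,0]]}}

```text
clock: 47.75
eef_pos: [574.9, 183.3, 186.8]
eef_rot: [3.14, 0.007, -3.072]
wrist_force: [0.1, -0.2, -0.1]
finger_gap: 0.5
finger_force: 0.0
```

```bash
python3 - <<'E'
from h import *
c=cam("side");P=cloud(c)
g=cv2.cvtColor(c["img"],cv2.COLOR_BGR2GRAY)
p=P[(g<60)&(abs(P[...,1]-184)<40)&(P[...,0]>535)&(P[...,0]<620)&(P[...,2]>70)&(P[...,2]<140)];print("dark pad pts",len(p),p.min(0),p.max(0),np.median(p,0))
cv2.imwrite("pics/s8.png",cv2.resize(c["img"][130:250,220:370],(600,480),interpolation=cv2.INTER_CUBIC))
E
```

```text
dark pad pts 128 [569.11442052 157.20651934  83.94443386] [594.03272608 215.78026574  96.6053977 ] [582.83846721 190.52136099  90.95565095]
```

View pics/s8.png

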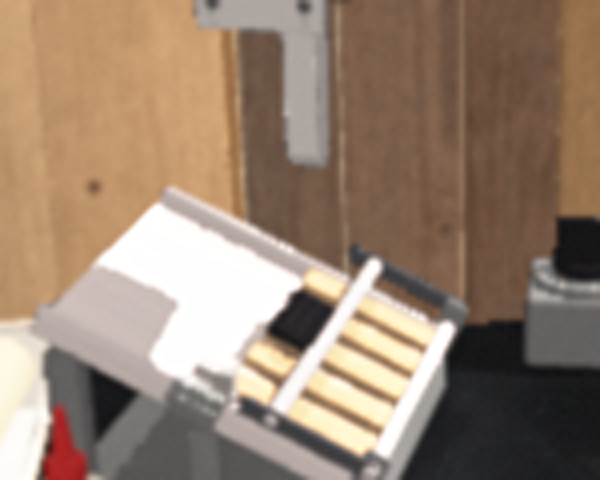

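The keeper stays down: the pad at (300,320) is low, and the depth reading puts it at z ≈ 91. All five blocks lie under the bar. Last, the knob.

{"op": "arm_command", "data": {"plan": [[0,0.0135,-0.0192,0,0],[0,0.027,-0.0384,0,0],[0,0.027,-0.0384,0,0],[0,0.027,-0.0384,0,0],[0,0.027,-0.0384,0,0],[0,0.0139,-0.0194,0,-0.114],[0,0,0,0,0],[0,0,0,0,0]], "newtons": 25}}

```text
clock: 48.8
eef_pos: [451.7, -17.7, 182.0]
eef_rot: [3.141, -0.001, -2.96]
wrist_force: [0.3, -0.5, -0.0]
finger_gap: 46.9
finger_force: 0.0
```

{"op": "arm_command", "data": {"plan": [[0,-0.0015,0,0.04,0],[0,0,0,0.04,0],[0,0,0,0.025,0],[0,0,0,0.008,0],[0,0,0,0,0],[-1,0,0,0,0],[-1,0,0,0,0],[-1,0,0,0,0],[-1,0,0,0,0],[-1,0,0,0,0],[-1,0,0,0,0],[-1,0,0,0,0]]}}

```text
clock: 50.3
eef_pos: [453.2, -18.2, 69.7]
eef_rot: [-3.141, 0.001, -2.958]
wrist_force: [-1.2, -5.3, 5.7]
finger_gap: 13.9
finger_force: 25.0
```

{"op": "arm_command", "data": {"plan": [[-1,0,0,0,0.1],[-1,0,0,0,0.15],[-1,0,0,0,0.15],[-1,0,0,0,0.15],[-1,0,0,0,0.15],[-1,0,0,0,0.15],[-1,0,0,0,0.15],[-1,0,0,0,0.15],[-1,0,0,0,0.15],[-1,0,0,0,0.15],[-1,0,0,0,0.15],[-1,0,0,0,0.15],[-1,0,0,0,0.15],[-1,0,0,0,0.15],[-1,0,0,0,0.15],[-1,0,0,0,0.15],[-1,0,0,0,0.15],[-1,0,0,0,0]]}}

```text
clock: 52.55
eef_pos: [453.8, -17.9, 69.8]
eef_rot: [3.14, -0.002, 0.822]
wrist_force: [4.2, -2.4, 0.5]
finger_gap: 14.1
finger_force: 25.0
```

{"op": "arm_command", "data": {"plan": [[-1,0,0,0,0.12],[-1,0,0,0,0.12],[-1,0,0,0,0.12],[-1,0,0,0,0.1],[-1,0,0,0,0]]}}

```text
clock: 53.18
eef_pos: [453.9, -17.9, 69.8]
eef_rot: [3.14, -0.002, 0.364]
wrist_force: [5.9, -1.4, -0.3]
finger_gap: 15.7
finger_force: 29.1
```

```bash
python3 - <<'E'
from h import *
s=manip.read_state();print(s["eef_pos"],s["eef_rot"],s["wrist_force"],s["moment"],s["finger_gap"])
E
```

```text
[453.92890716 -17.91362947  69.78108011] [ 3.14032255e+00 -2.21371318e-03  3.64442158e-01] [ 5.89028249 -1.44204139 -0.33030387] [-0.43109233 -0.89890271  0.8256911 ] 15.68058513673429
```

At the stop: the gap has widened and the moment is 0.8 N m. Release, rise and check.

{"op": "arm_command", "data": {"plan": [[0.2,0,0,0,0],[0.2,0,0,0,0],[0.2,0,0,0,0],[0.2,0,0,0,0],[0.2,0,0,-0.03,0],[0.2,0,0,-0.05,0],[0.2,0,0,-0.05,0],[0.2,-0.03,0.03,-0.03,0],[0.2,-0.05,0.05,0,0],[0.2,-0.04,0.03,0,0],[0.2,0,0,0,0]]}}

```text
clock: 54.55
eef_pos: [382.2, -157.9, 229.6]
eef_rot: [3.141, -0.0, 0.361]
wrist_force: [-0.5, 1.0, 0.3]
finger_gap: 56.3
finger_force: 0.0
```

```bash
python3 deckchk.py; python3 - <<'E'
from h import *
c=cam("top");P=cloud(c)
k=np.zeros((400,640),np.uint8);k[215:265,375:425]=(P[215:265,375:425,2]>80)&(P[215:265,375:425,2]<110)
q=max(cv2.findContours(k,0,cv2.CHAIN_APPROX_NONE)[0],key=cv2.contourArea);print("knob",cv2.minAreaRect(plane(c,q[:,0],94)[:,:2].astype(np.float32)))
q=P[(P[...,2]>60)&(P[...,2]<150)&(P[...,0]>540)&(P[...,0]<680)&(P[...,1]>340)&(P[...,1]<480)];print("bottle",np.median(q,0))
s=cam("side");P=cloud(s);g=cv2.cvtColor(s["img"],cv2.COLOR_BGR2GRAY)
p=P[(g<60)&(abs(P[...,1]-184)<40)&(P[...,0]>535)&(P[...,0]<620)&(P[...,2]>70)&(P[...,2]<140)];print("pad",len(p),np.median(p,0))
print(manip.read_state()["wrist_force"],manip.read_state()["eef_pos"])
E
```

```text
side
lane -76 203 x [ 2. 87.] y med -68.0 z [ 9. 14. 16.]
lane -38 160 x [  2. 109.] y med -30.0 z [ 8. 14. 16.]
lane 0 195 x [ 1. 86.] y med 8.0 z [ 8. 14. 16.]
lane 38 292 x [ 1. 88.] y med 46.0 z [ 8. 14. 16.]
lane 76 171 x [ 4. 82.] y med 75.0 z [14. 15. 17.]
top
lane -76 200 x [ 2. 86.] y med -74.0 z [13. 16. 19.]
lane -38 204 x [ 1. 86.] y med -38.0 z [13. 17. 19.]
lane 0 146 x [ 0. 86.] y med -0.0 z [13. 16. 18.]
lane 38 214 x [ 2. 86.] y med 37.0 z [13. 16. 18.]
lane 76 223 x [ 2. 86.] y med 74.0 z [13. 16. 18.]
knob ((451.9077453613281, -17.376523971557617), (44.594722747802734, 16.38306999206543), 31.28540802001953)
bottle [617.04139576 399.48963605  86.5581524 ]
pad 136 [581.92783725 191.33521052  90.82896006]
[0.40617076 0.93924839 0.44070862] [ 383.85136014 -155.25210521  229.41341432]
```

Knob bar at 31° (30° expected at full clockwise), keeper down, all five blocks at the stop, bottle unmoved.

```bash
python3 -c "
from cell import ticket
print(ticket.sign_off())"
```

```text
the job is handed in; nothing more can be done
None
```

The job is done and handed in at about 55 s: heat knob turned off first, all five blocks at the stop (one per lane), keeper bar latched down, and heat knob last turned fully clockwise; neither bystander was touched, though only the bottle's position was measured again at the end.

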